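# Shut, latch and start the parts tumbler

### The job

Get the parts tumbler running: with your fingertips push its raised lid fully shut, then press the hasp flap in the middle of the lid's front edge fully down, and only after that push the round start button on the control box all the way in. Do not press the square stop button or throw the lid wide open, and pick nothing up: all the loose things stay where they are.

Things in the scene. Friction and masses are not known exactly. Their poses are not given: they have to be found in the camera images.
- tumbler: Parts tumbler, a green rectangular sheet-metal machine fixed to the bench: open tub 200 (x) x 280 (y) x 130 mm high, with a lower rear ledge 60 mm deep and 110 mm high behind it on its +x side. Origin: under the tub's centre, on the bench; -x is its front, z up.
- hinge_mid (a point): Middle of the lid's hinge line, which runs along the tumbler's y at its rear top edge: 100 mm behind the tumbler's origin, 131 mm up. Fixed to the tumbler and turned like it.
- lid (a joint): Lid angle in rad: 0 = fully shut (level on the tub, a firm stop), grows as the front edge rises. The lid is a flat aluminium plate 200 mm from hinge to front edge, 280 mm wide and 8 mm thick (0.4 kg), its underside on the hinge line; a stiff hinge (friction 0.8 N m) keeps it wherever it is left. It starts raised 0.35 to 0.75; pressed down 120 mm from the hinge it moves at about 3 to 7 N.
- lid_edge (a point): Middle of the lid's front edge, on its upper face (moves and tilts with the lid; z is the lid's outward normal).
- flap (a joint): Angle in rad of the hasp flap, a steel plate 50 mm wide, 4 mm thick, that sticks out 46 mm at the middle of the lid's front edge. 0 = in line with the lid (level when the lid is shut), up to its stop at 1.0 = bent down in front of the tub's front wall. Its hinge lies 2 mm in front of the lid's edge, 4 mm below the lid's upper face. Stiff (0.04 N m): it stays where it is left.
- flap_end (a point): Middle of the flap's outer end, on its upper face, 46 mm from the flap's hinge; moves with the flap. Pressed 28 mm out from its hinge the flap yields at 2 to 4 N; a flat tip 22 mm deep pressing there brings it to its stop some 30 mm lower down.
- control_box: Grey steel control box fixed to the bench, 150 (x) x 140 (y) x 70 mm high, left or right of the tumbler (a blue sorting bin, 150 x 130 x 60 mm, stands on the other side). Origin: under its centre. On its top, nearer its -x side, two black push buttons 64 mm apart along y: round start button at +y, square stop button at -y.
- start (a joint): Travel of the round start button in m: 0 = out, 0.008 = fully in (its stop). Friction about 4 N, no spring: it stays in once pressed.
- start_top (a point): Centre of the round start button's top: diameter 28 mm, 12 mm above the box's top when out, 4 mm when in.
- stop (a joint): Travel of the square stop button in m: 0 = out, 0.008 = in; sprung, 1 to 5 N. To be left alone.
- stop_top (a point): Centre of the square stop button's top: 28 x 28 mm, 12 mm above the box's top.
- nut_big: Loose bright hex nut, 36 mm across flats, 18 mm high, lying on the tumbler's rear ledge; origin under its centre.
- nut_small: Loose dark hex nut, 30 mm across flats, 15 mm high, lying on the rear part of the control box's top; origin under its centre.
- bolt: Loose hex bolt standing on its head on the bench in front of the tumbler: head 30 mm across flats, 62 mm tall; origin under its centre.
- jar: Loose white jar, 60 mm diameter, 100 mm high; origin under its centre.
- tub: Loose white plastic tub, 90 mm across the rim, 80 mm high; origin under its centre.
- wrench: Loose steel wrench, 170 mm long, lying on the bench; origin under its middle, length along its x.
- ring: Loose dark steel bearing ring, 70 mm outside, 44 mm inside diameter, 14 mm high; origin under its centre.

How it is judged:
On the way, in this order (a step that is already met when the one before it is completed fails the run):
1. the lid is pushed fully shut (value of joint lid below 0.04 rad), for 0.2 s.
2. the hasp flap is pressed down (value of joint flap above 0.8 rad and value of joint lid below 0.04 rad), for 0.2 s.
3. the round start button is pushed in (all of step 2 and value of joint start above 0.006 m), for 0.1 s.
At the end, for the whole second after the job is handed in: Lid shut (within 0.04 rad), hasp flap down (past 0.8 rad), start button in (more than 6 of its 8 mm), stop button out, and every loose thing at rest within 20 mm of where it began (all of step 3 and value of joint stop below 0.002 m and distance of each of nut_big, nut_small, bolt, jar, tub, wrench, ring from where it was at the start of the episode below 0.02 m and linear speed of each of nut_big, nut_small, bolt, jar, tub, wrench, ring below 0.02 m/s); the robot touches nothing.
It fails at once if the flap is pressed down while the lid is still open (value of joint flap above 0.5 rad and value of joint lid above 0.15 rad).
It fails at once if the start button is pressed before the flap is down (value of joint start above 0.003 m and value of joint flap below 0.75 rad).
It fails at once if the stop button is pressed (value of joint stop above 0.003 m).
It fails at once if the lid is lifted wide open (value of joint lid above 0.9 rad).
It fails at once if a loose thing is lifted or moved from its place by more than 20 mm (distance of any of nut_big, nut_small, bolt, jar, tub, wrench, ring from where it was at the start of the episode above 0.02 m).
It also fails if it takes over 45 s, if anything falls off the work surface, if the arm or the gripper's body presses on something with over 40 N, if the wrist force passes 120 N, or if a joint passes its speed limit or range.

### The arm

A 6-joint arm with a two-finger parallel gripper is mounted at the origin on the work surface. World frame = base frame: x ahead of the robot, y to its left, z up, the work surface at z = 0. Lengths are in m, angles in rad, forces in N, time in s.
With the tool pointing down it reaches from about 0.375 to 0.925 m from the base axis. Payload 5.7 kg.
Tool frame: the origin (TCP) lies midway between the tips of the shut fingers; the grasp point (between the pads) lies 19 mm behind it; z points along the fingers, y is the line along which they close (so a half turn about z gives the same grasp; the last joint's range is limited). The gripper opens to 88 mm and grips with 3 to 60 N. Pads are 20 mm wide; open, the fingers measure 115 mm over their backs; the gripper's body (75 mm by 178 mm) begins 61 mm behind the grasp point.
Start: joints at [0.994, 0.359, 1.51, -0, 1.272, -0.115], TCP at [0.267, 0.537, 0.223] pointing down, gripper open.
Joint ranges: [-2.97, 2.97], [-1.01, 2.36], [0.21, 2.38], [-0.96, 4.11], [0.2, 2.71], [-2.98, 2.98]. Speed limits (rad/s): [2.39, 2.39, 3.14, 3.14, 3.14, 3.14].

### API

Orientations are given as a unit quaternion [x, y, z, w].
In Python, from station import r, eyes, spotter gives the robot as it stands.
- The arm moves only by the tool servo_tool, never from a script. Its argument "deltas" is a list that holds one entry, the list of rows, each a list of 7 numbers: the turn, a rotation vector about the world's x, y, z in degrees, then the shift along the world's x, y, z in mm, then the closure, from 0 (fully open) to 1 (shut). A call has 1 to 8 rows; each row shifts and turns the commanded pose from where the row before left it; what a row does not reach is not made up. A row lasts 1/8 s, in which the tool goes at most 62.5 mm and 10.7 degrees, less where a joint would pass 70% of its speed; a pose out of reach is approached as far as the arm can. A call is refused whole if a number of a shift passes 62.5 or a number of a turn 10.7, either way. A call with a gripper value outside its range is refused whole. The fingers move at their own pace and stop on an object; "squeeze" is the grip in N (left out, the last holds). Time passes only in rows, so rows that do not move let the fingers close. It gives the time, the measured TCP pose, the force, the opening and the grip force at its end, in the units of the state.
- r.state(): the state, without advancing time (a new reading comes with each control period).
- eyes.grab_frame(name): name is "side" or "top" or "wrist"; returns the picture (480x640x3 uint8, red, green, blue); there is no depth.
- eyes.camera_model(name): a dict with "fx", "fy", "cx", "cy" (pixels), "rvec" (rotation vector, rad) and "tvec" (3), from world to camera coordinates, as OpenCV has them. Camera axes: x right, y down, z forward; pixel columns grow to the right and rows downward; lengths in m; the calibration is good to about 2 mm. A picture is of the moment at which its call begins: read the wrist's pose just before it. camera_model takes no time and is no camera call; for the wrist camera it gives the pose at the moment of the call.
- r.close_job(): hands the job in; it is judged then, once.
Trained networks look in the newest picture that a camera, given by its name, has taken for a name from the list of things; names that differ only in an ending like _2 or _b are one class to them, and where a whole thing is asked for, a point or a joint stands for the part that bears it (a point fixed in the world has none). Each returns a list of dicts, best first, with "confidence" (0 to 1); they miss things now and then, are a little off and sometimes report something else, mostly with a low value. They report only what shows in the picture. A call takes as long as a camera call.
- spotter.search_frame(thing, camera): "box" ([left, top, right, bottom] in pixels, round what is visible of it).
- spotter.regions_of(thing, camera): "pixels" (480x640 bool, what is visible of it) and "box" ([left, top, right, bottom] in pixels, round what is visible of it).
- spotter.spot_point(thing, camera): "pixel" ([column, row] in pixels: a listed point, or the origin of a listed thing).
The state is a dict: "t": time; "q": joint angles; "joint_vel": joint speeds; "tau": joint torques, N m; "position": TCP position; "ee_rot": TCP orientation; "force": force on the tool from outside, world axes, zero at the start; "moment": the same for the moment, N m; "finger_gap": opening from 0.0 (shut) to 1.0 (fully open); "grasp_force": force on a finger pad.
Only numpy, scipy, OpenCV 4.12 (cv2) and the standard library are available. Lean on these libraries where they do the work, as an engineer would, in place of code of your own. Each camera call takes 0.05 s, during which the arm holds its last target. There are 200 camera calls.

## Working session

There is one attempt and no reset: what is moved stays moved. The work goes in short steps, Python scripts to look and compute and a tool call to move; the robot and the scene stay as the last step left them, time stands still between calls to the robot, and variables do not carry over. Pictures are saved under pics/ and viewed, at most 10 in all, crops included, and the job is handed in when it is done.

Besides the shell and the picture viewer there is one more tool, called after "Emit:" by a JSON object that holds its "fn" and its "kwargs", one argument or row to a line. servo_tool: Moves the arm, as the interface text tells. Its arguments: {"type":"object","properties":{"deltas":{"type":"array"},"squeeze":{"type":"number"}},"required":["deltas"]}

```bash
ls; mkdir -p pics; cat > h.py <<'E'
import numpy as np, cv2
from station import r, eyes, spotter
def P(cam):
    m=eyes.camera_model(cam); R=cv2.Rodrigues(np.array(m["rvec"],float))[0]; t=np.array(m["tvec"],float).reshape(3,1)
    K=np.array([[m["fx"],0,m["cx"]],[0,m["fy"],m["cy"]],[0,0,1.]]); return K@np.hstack([R,t])
def tri(obs):  # [(P,pixel)]
    A=np.vstack([np.vstack([u[0]*p[2]-p[0],u[1]*p[2]-p[1]])/np.linalg.norm(p[2,:3]) for p,u in obs])
    x=np.linalg.svd(A)[2][-1]; return x[:3]/x[3]
def proj(p,X): v=p@np.append(X,1); return v[:2]/v[2]
def onz(p,u,z): # pixel on plane z
    A=np.vstack([u[0]*p[2]-p[0],u[1]*p[2]-p[1]]); return np.append(np.linalg.solve(A[:,:2],-(A[:,2]*z+A[:,3])),z)
def save(n,im): cv2.imwrite(f"pics/{n}.png",cv2.cvtColor(im,cv2.COLOR_RGB2BGR))
E
python3 - <<'E'
from h import *
ps={}
for c in ("top","side"):
    save(c,eyes.grab_frame(c)); ps[c]=P(c)
for th in ["lid_edge","flap_end","hinge_mid","start_top","stop_top","control_box","tumbler"]:
    o=[]
    for c in ps:
        s=spotter.spot_point(th,c)
        if s: o.append((ps[c],s[0]["pixel"])); print(th,c,np.round(s[0]["pixel"]),round(s[0]["confidence"],2))
    if len(o)==2:
        X=tri(o); print("  ",X.round(3),[np.round(np.linalg.norm(proj(p,X)-u),1) for p,u in o])
for th in ["nut_big","nut_small","bolt","jar","tub","wrench","ring"]:
    s=spotter.spot_point(th,"top")
    if s: print(th,onz(ps["top"],s[0]["pixel"],{"nut_big":.11,"nut_small":.07}.get(th,0)).round(3),round(s[0]["confidence"],2))
print(r.state()["t"])
E
```

```text
pics
lid_edge top [306. 217.] 0.71
lid_edge side [346. 158.] 0.71
   [0.597 0.056 0.265] [np.float64(1.1), np.float64(1.9)]
flap_end top [241. 334.] 0.56
flap_end side [322. 144.] 0.66
   [0.44  0.16  0.292] [np.float64(50.3), np.float64(75.7)]
hinge_mid top [317. 157.] 0.78
hinge_mid side [415. 218.] 0.93
   [0.752 0.039 0.133] [np.float64(2.7), np.float64(4.6)]
start_top top [470. 282.] 0.56
start_top side [330. 414.] 0.82
   [ 0.462 -0.34   0.09 ] [np.float64(0.7), np.float64(1.7)]
stop_top top [493. 286.] 0.5
stop_top side [323. 460.] 0.64
   [ 0.447 -0.398  0.081] [np.float64(1.7), np.float64(5.0)]
control_box top [469. 280.] 0.6
control_box side [352. 478.] 0.71
   [ 0.479 -0.366 -0.015] [np.float64(3.8), np.float64(9.9)]
tumbler top [309. 210.] 0.82
tumbler side [356. 476.] 0.57
   [ 0.734  0.102 -0.776] [np.float64(6.8), np.float64(12.4)]
nut_big [ 0.772 -0.028  0.11 ] 0.65
nut_small [ 0.512 -0.423  0.07 ] 0.7
bolt [0.503 0.161 0.   ] 0.51
jar [0.716 0.295 0.   ] 0.82
tub [ 0.681 -0.32   0.   ] 0.8
wrench [0.317 0.234 0.   ] 0.72
ring [ 0.319 -0.236  0.   ] 0.59
1.15
```

View pics/top.png

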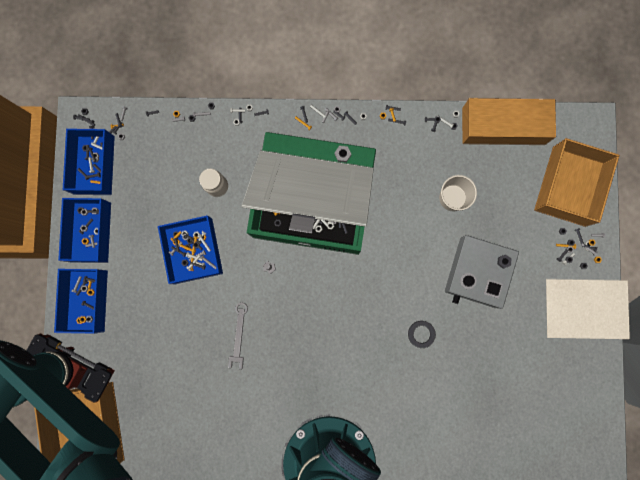

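View pics/side.png

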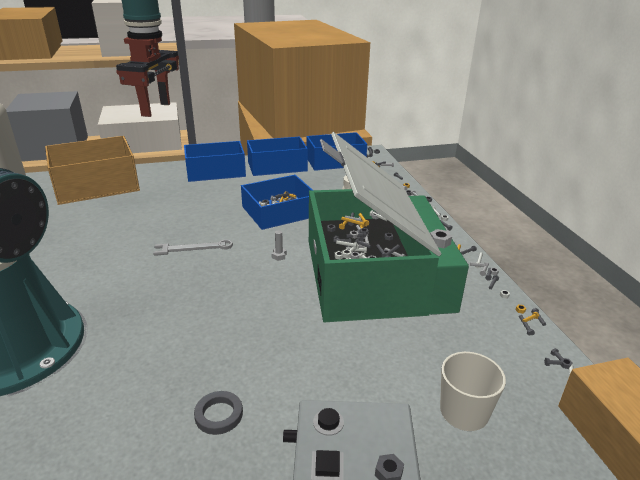

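The top view shows the raised lid spanning rows 153–222, with the flap near (301,225) and the tub's front corners near (248,235) and (361,252). The round button is at (469,281) and the square one at (494,288). The side view shows the lid well raised, the round button at (329,417) and the square at (327,462). The spotted flap_end in the top view was wrong because it landed on the wrench, so I'll place the flap from the tumbler geometry.

```bash
python3 - <<'E'
from h import *
from scipy.optimize import least_squares
T,S=P("top"),P("side")
obs=[(T,(265,132),(.16,.14,.11)),(T,(376,150),(.16,-.14,.11)),(T,(361,253),(-.1,-.14,0.0)),
(T,(317,157),(.1,0,.131)),(S,(415,218),(.1,0,.131)),(S,(311,191),(-.1,.14,.13)),(S,(323,262),(-.1,-.14,.13))]
def W(p,l): c,s=np.cos(p[2]),np.sin(p[2]); return np.array([p[0]+c*l[0]-s*l[1],p[1]+s*l[0]+c*l[1],l[2]])
f=lambda p:np.concatenate([proj(c,W(p,l))-u for c,u,l in obs])
s=least_squares(f,[.65,.05,-.1],loss="soft_l1"); print(s.x.round(4),f(s.x).reshape(-1,2).round(1))
p=s.x
for a in np.arange(.35,.8,.05):
    X=W(p,(.1-.2*np.cos(a)-.008*np.sin(a),0,.131+.2*np.sin(a)+.008*np.cos(a))); print(round(a,2),proj(T,X).round(),proj(S,X).round())
for l in [(.1-.12,0,.139),(-.13,0,.137)]: print(W(p,l).round(4))
print("start",tri([(T,(469,281)),(S,(329,416))]),"stop",tri([(T,(494,288)),(S,(327,461))]))
print(r.state()["ee_rot"])
E
```

```text
[ 0.6487  0.0548 -0.1518] [[ 0.1 -0.8]
 [ 0.3 -0.8]
 [-3.4  2.6]
 [-0.7  4.7]
 [ 2.   0.5]
 [-1.7 -0.8]
 [ 0.6  1.6]]
0.35 [301. 235.] [321. 186.]
0.4 [301. 233.] [323. 182.]
0.45 [301. 231.] [325. 177.]
0.5 [302. 229.] [328. 173.]
0.55 [302. 227.] [330. 168.]
0.6 [302. 224.] [333. 164.]
0.65 [302. 221.] [337. 160.]
0.7 [302. 218.] [340. 156.]
0.75 [303. 215.] [344. 152.]
[0.6289 0.0579 0.139 ]
[0.5202 0.0745 0.137 ]
start [ 0.46419036 -0.33985148  0.08457951] stop [ 0.44668047 -0.40106827  0.08311414]
[ 2.28847997e-01  9.73462167e-01 -5.77225714e-05 -3.11783722e-05]
```

Emit:
{"fn": "servo_tool", "kwargs": {
  "deltas": [
    [[0, 0, 4.5, 0, 0, 50, 1], [0, 0, 4.5, 0, 0, 50, 1], [0, 0, 4.5, 10, -20, 50, 1], [0, 0, 4.3, 30, -40, 40, 1], [0, 0, 0, 35, -45, 7, 1], [0, 0, 0, 35, -45, 0, 1], [0, 0, 0, 35, -45, 0, 1], [0, 0, 0, 35, -45, 0, 1]]
  ],
  "squeeze": 20
}}

```text
t: 2.15
position: [0.4474, 0.2965, 0.4189]
ee_rot: [0.075, 0.997, 0.0, 0.0]
force: [0.1, 0.0, 0.4]
finger_gap: 0.129
grasp_force: 0.0
```

Emit:
{"fn": "servo_tool", "kwargs": {
  "deltas": [
    [[0, 0, 0, 36, -47, 0, 1], [0, 0, 0, 36, -48, 0, 1], [0, 0, 0, 36, -48, 0, 1], [0, 0, 0, 37, -48, 0, 1], [0, 0, 0, 37, -48, -30, 1], [0, 0, 0, 0, 0, -50, 1], [0, 0, 0, 0, 0, -40, 1], [0, 0, 0, 0, 0, 0, 1]]
  ]
}}

```text
t: 3.15
position: [0.6234, 0.0625, 0.2975]
ee_rot: [0.076, 0.997, -0.0, -0.004]
force: [0.3, 0.2, 0.9]
finger_gap: 0.004
grasp_force: 0.0
```

```bash
python3 - <<'E'
from h import *
a=eyes.grab_frame("side"); b=eyes.grab_frame("top")
save("s2",np.hstack([a[60:340,200:520],b[60:340,170:490]])); s=r.state(); print(s["position"],s["finger_gap"])
E
```

```text
[0.62630262 0.06280017 0.30209048] 0.00701061677191272
```

View pics/s2.png

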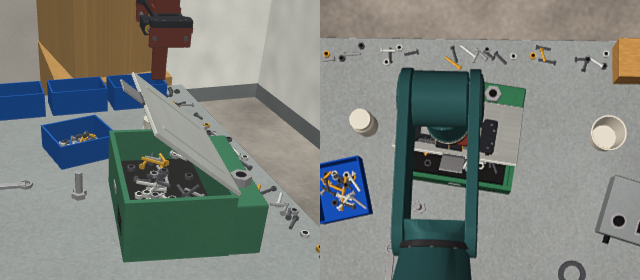

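The shut fingertips are above the lid and clear of it, in the left half at about (160,75). Nothing has been touched, so I'll push down.

Emit:
{"fn": "servo_tool", "kwargs": {
  "deltas": [
    [[0, 0, 0, 0, 0, -20, 1], [0, 0, 0, 0, 0, -20, 1], [0, 0, 0, 0, 0, -20, 1], [0, 0, 0, 0, 0, -20, 1], [0, 0, 0, 0, 0, -20, 1], [0, 0, 0, 0, 0, -20, 1], [0, 0, 0, 0, 0, -20, 1], [0, 0, 0, 0, 0, 0, 1]]
  ]
}}

```text
t: 4.25
position: [0.6269, 0.063, 0.1623]
ee_rot: [0.075, 0.997, 0.0, 0.001]
force: [-0.2, 0.3, -0.1]
finger_gap: 0.006
grasp_force: 0.0
```

Emit:
{"fn": "servo_tool", "kwargs": {
  "deltas": [
    [[0, 0, 0, 0, 0, -12, 1], [0, 0, 0, 0, 0, -8, 1], [0, 0, 0, 0, 0, -4, 1], [0, 0, 0, 0, 0, 0, 1]]
  ]
}}

```text
t: 4.75
position: [0.6265, 0.0631, 0.1392]
ee_rot: [0.075, 0.997, 0.0, 0.001]
force: [-5.2, 1.6, 16.1]
finger_gap: 0.006
grasp_force: 8.3
```

Emit:
{"fn": "servo_tool", "kwargs": {
  "deltas": [
    [[0, 0, 0, 0, 0, -1, 1], [0, 0, 0, 0, 0, 0, 1], [0, 0, 0, 0, 0, 31, 1], [0, 0, 0, 0, 0, 40, 1], [0, 0, 0, 50, 0, 40, 1], [0, 0, 0, 50, 0, 40, 1], [0, 0, 0, 0, 0, 0, 1]]
  ]
}}

```text
t: 5.62
position: [0.7286, 0.0622, 0.2885]
ee_rot: [0.076, 0.997, 0.0, 0.005]
force: [-0.7, 0.2, 0.3]
finger_gap: 0.005
grasp_force: 0.0
```

```bash
python3 - <<'E'
from h import *
print(r.state()["position"])
a=eyes.grab_frame("side"); b=eyes.grab_frame("top")
T,S=P("top"),P("side")
for th in ["lid_edge","flap_end"]:
    o=[]
    for c,p in (("top",T),("side",S)):
        s=spotter.spot_point(th,c)
        if s: o.append((p,s[0]["pixel"])); print(th,c,np.round(s[0]["pixel"]),round(s[0]["confidence"],2))
    if len(o)==2: X=tri(o); print(X.round(3),[np.linalg.norm(proj(p,X)-u).round(1) for p,u in o])
c=cv2.resize(a[140:340,220:500],None,fx=2,fy=2); d=cv2.resize(b[120:320,240:360],None,fx=2,fy=2)
save("s3",np.hstack([c,d]))
E
```

```text
[0.72859743 0.06222458 0.28846502]
lid_edge top [312. 208.] 0.17
lid_edge side [317. 220.] 0.74
[0.598 0.055 0.145] [np.float64(14.1), np.float64(25.2)]
flap_end side [289. 223.] 0.86
```

View pics/s3.png

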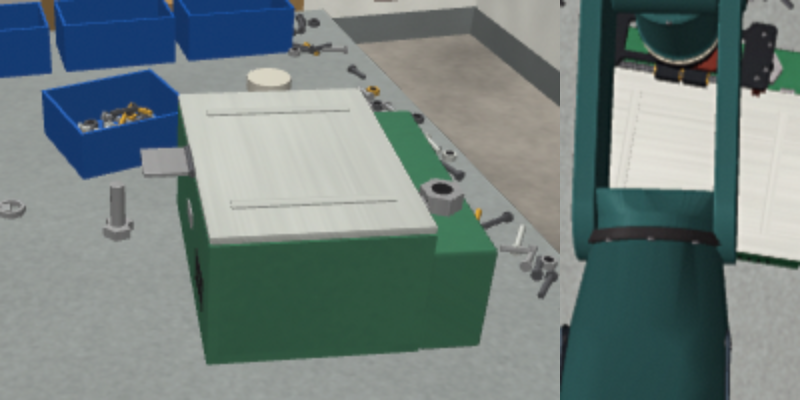

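The lid is flat on the tub. The flap sticks out level on its front edge, at about (165,160) in this crop, which is (302,220) in the side frame. Next I'll check where the flap is from the side view.

```bash
python3 - <<'E'
from h import *
S=P("side"); print(onz(S,(289,223),.137),onz(S,(317,220),.139),onz(S,(302,221),.137))
E
```

```text
[0.49736718 0.06746215 0.137     ] [0.55085688 0.06354314 0.139     ] [0.52297396 0.06949192 0.137     ]
```

Emit:
{"fn": "servo_tool", "kwargs": {
  "deltas": [
    [[0, 0, 0, -50, 3, 0, 1], [0, 0, 0, -50, 3, -20, 1], [0, 0, 0, -50, 3, -20, 1], [0, 0, 0, -58, 0, -20, 1], [0, 0, 0, 0, 0, -40, 1], [0, 0, 0, 0, 0, -20, 1], [0, 0, 0, 0, 0, 0, 1]]
  ]
}}

```text
t: 6.8
position: [0.5127, 0.0717, 0.1634]
ee_rot: [0.075, 0.997, -0.0, -0.002]
force: [0.3, -0.2, -0.7]
finger_gap: 0.003
grasp_force: 0.0
```

Emit:
{"fn": "servo_tool", "kwargs": {
  "deltas": [
    [[0, 0, 0, 0, 0, 0, 1], [0, 0, 0, 0, 0, 0, 1]]
  ]
}}

```text
t: 7.05
position: [0.5162, 0.0717, 0.166]
ee_rot: [0.076, 0.997, 0.0, 0.001]
force: [-0.1, -0.2, -0.1]
finger_gap: 0.004
grasp_force: 0.0
```

Next: 5 mm forward in x, then press from 0.166 to about 0.105.

Emit:
{"fn": "servo_tool", "kwargs": {
  "deltas": [
    [[0, 0, 0, 5, 0, -12, 1], [0, 0, 0, 0, 0, -10, 1], [0, 0, 0, 0, 0, -10, 1], [0, 0, 0, 0, 0, -10, 1], [0, 0, 0, 0, 0, -8, 1], [0, 0, 0, 0, 0, -6, 1], [0, 0, 0, 0, 0, -4, 1], [0, 0, 0, 0, 0, 0, 1]]
  ]
}}

```text
t: 8.05
position: [0.5179, 0.0722, 0.1054]
ee_rot: [0.075, 0.997, 0.0, -0.002]
force: [-7.2, 0.7, 13.9]
finger_gap: 0.006
grasp_force: 6.9
```

Emit:
{"fn": "servo_tool", "kwargs": {
  "deltas": [
    [[0, 0, 0, 0, 0, -2, 1], [0, 0, 0, 0, 0, 0, 1], [0, 0, 0, 0, 0, 20, 1], [0, 0, 0, 0, 0, 40, 1], [0, 0, 0, 0, -20, 40, 1], [0, 0, 0, -6, -50, 0, 1], [0, 0, 0, -8, -50, 0, 1], [0, 0, 0, -8, -50, 0, 1]]
  ]
}}

```text
t: 9.05
position: [0.498, -0.0996, 0.2029]
ee_rot: [0.075, 0.997, -0.0, 0.0]
force: [1.0, 0.0, -1.4]
finger_gap: 0.006
grasp_force: 0.0
```

```bash
python3 - <<'E'
from h import *
s=r.state(); print(s["position"],s["q"])
a=eyes.grab_frame("side"); b=eyes.grab_frame("top"); w=eyes.grab_frame("wrist")
T,S,Wp=P("top"),P("side"),P("wrist")
for th in ["flap_end","start_top","stop_top"]:
    o=[]
    for c,p in (("top",T),("side",S),("wrist",Wp)):
        s=spotter.spot_point(th,c)
        if s: print(th,c,np.round(s[0]["pixel"]),round(s[0]["confidence"],2),onz(p,s[0]["pixel"],.082 if th[0]=="s" else .1).round(3))
c=cv2.resize(a[140:340,220:420],None,fx=2,fy=2); d=cv2.resize(b[120:320,240:440],None,fx=2,fy=2)
save("s4",np.hstack([c,d]))
E
```

```text
[ 0.49799264 -0.09958974  0.20292482] [-3.33388812e-01  2.46925471e-01  1.73120365e+00 -1.12985317e-04
  1.16314416e+00 -1.75356714e+00]
flap_end top [300. 253.] 0.51 [0.526 0.076 0.1  ]
flap_end side [302. 238.] 0.43 [0.522 0.068 0.1  ]
flap_end wrist [541. 233.] 0.76 [0.523 0.078 0.1  ]
start_top top [218. 185.] 0.28 [0.696 0.287 0.082]
start_top side [329. 413.] 0.82 [ 0.466 -0.333  0.082]
start_top wrist [ 49. 236.] 0.7 [ 0.464 -0.335  0.082]
stop_top top [421. 336.] 0.61 [ 0.328 -0.222  0.082]
stop_top side [324. 460.] 0.69 [ 0.442 -0.398  0.082]
```

View pics/s4.png

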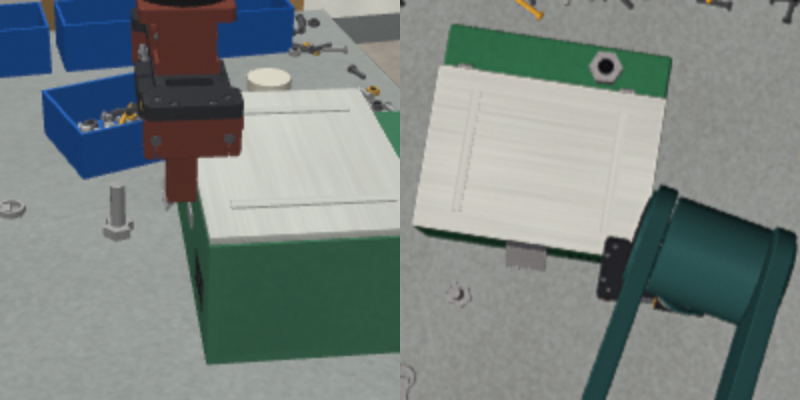

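The flap's outer end now sits about 26 mm in front of the lid edge and lower, at (525,257) in the crop's right half, which puts it at its 1.0 stop. Next is the start button at about (0.464, -0.337).

Emit:
{"fn": "servo_tool", "kwargs": {
  "deltas": [
    [[0, 0, 0, -8, -47, 0, 1], [0, 0, 0, -7, -48, 0, 1], [0, 0, 0, -7, -48, 0, 1], [0, 0, 0, -6, -47, -20, 1], [0, 0, 0, -6, -47, -30, 1], [0, 0, 0, 0, 0, -30, 1], [0, 0, 0, 0, 0, 0, 1], [0, 0, 0, 0, 0, 0, 1]]
  ]
}}

```text
t: 10.65
position: [0.465, -0.335, 0.1238]
ee_rot: [0.075, 0.997, -0.0, 0.0]
force: [0.9, -0.7, -0.2]
finger_gap: 0.005
grasp_force: 0.0
```

```bash
python3 - <<'E'
from h import *
print(r.state()["position"])
a=eyes.grab_frame("side"); w=eyes.grab_frame("wrist")
c=cv2.resize(a[280:480,230:430],None,fx=2,fy=2); d=cv2.resize(w,(533,400))[:,60:460]
save("s5",np.hstack([c,d]))
E
```

```text
[ 0.46497037 -0.33495656  0.12383707]
```

View pics/s5.png

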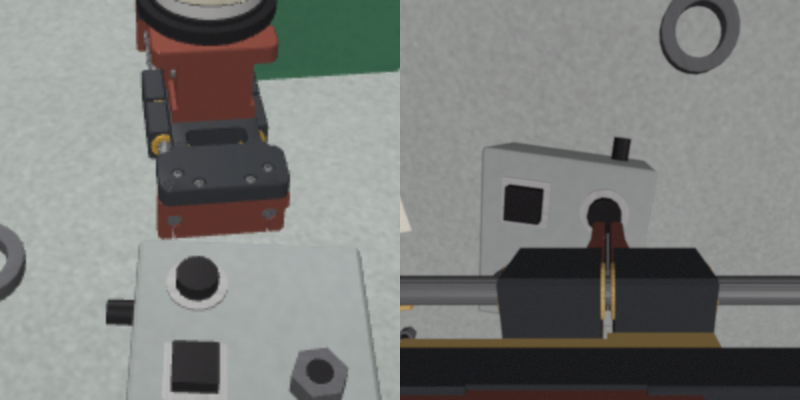

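The side crop shows both buttons untouched, round at (196,280) and square at (196,366), with the gripper body well above them. The wrist view shows the shut fingers in line with the round button at (604,210). I'll press it now.

Emit:
{"fn": "servo_tool", "kwargs": {
  "deltas": [
    [[0, 0, 0, 0, -2, -15, 1], [0, 0, 0, 0, 0, -15, 1], [0, 0, 0, 0, 0, -9, 1], [0, 0, 0, 0, 0, -5, 1], [0, 0, 0, 0, 0, -4, 1], [0, 0, 0, 0, 0, -2, 1], [0, 0, 0, 0, 0, 0, 1]]
  ]
}}

```text
t: 11.62
position: [0.4639, -0.3367, 0.0742]
ee_rot: [0.075, 0.997, 0.0, -0.0]
force: [-4.4, 4.0, 14.7]
finger_gap: 0.003
grasp_force: 7.2
```

Emit:
{"fn": "servo_tool", "kwargs": {
  "deltas": [
    [[0, 0, 0, 0, 0, -1, 1], [0, 0, 0, 0, 0, 0, 1], [0, 0, 0, 0, 0, 20, 1], [0, 0, 0, 0, 0, 45, 1], [0, 0, 0, 0, 50, 45, 1], [0, 0, 0, 0, 60, 20, 1], [0, 0, 0, 0, 0, 0, 1], [0, 0, 0, 0, 0, 0, 1]]
  ]
}}

```text
t: 12.62
position: [0.4648, -0.232, 0.1987]
ee_rot: [0.075, 0.997, -0.001, 0.001]
force: [0.4, -0.0, -0.1]
finger_gap: 0.006
grasp_force: 0.0
```

```bash
python3 - <<'E'
from h import *
s=r.state(); print(s["position"],s["force"])
a=eyes.grab_frame("side"); b=eyes.grab_frame("top")
c=cv2.resize(a[280:480,230:430],None,fx=2,fy=2); d=cv2.resize(b[120:340,210:530],(400,275)); d=cv2.copyMakeBorder(d,0,125,0,0,cv2.BORDER_CONSTANT)
save("s6",np.hstack([c,d]))
E
```

```text
[ 0.46482147 -0.23201364  0.19869587] [ 0.35359005 -0.00261246 -0.13513278]
```

View pics/s6.png

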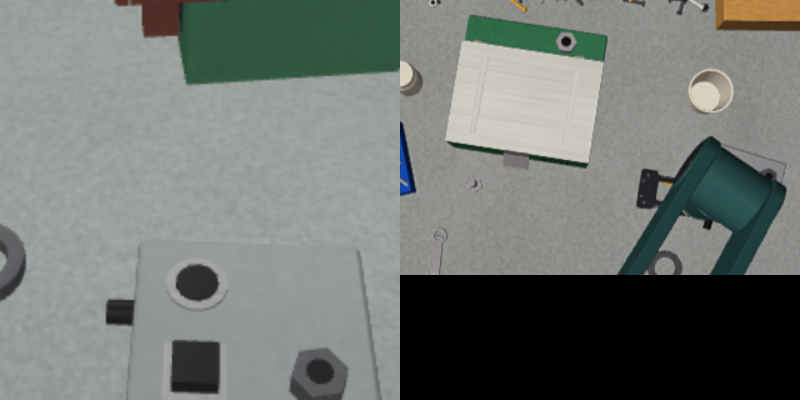

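The round button at (197,283) is now low in its collar and the square button at (196,366) is still out. The lid is shut, the flap is down at (516,160), the loose things look unmoved and the arm is clear.

```bash
python3 -c "
from station import r
print(r.close_job())"
```

```text
the job is handed in; nothing more can be done
None
```

The lid is shut, the hasp flap is down and the start button is fully in, with the stop button and loose things apparently untouched; the job is handed in, but no verdict came back.

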